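# Set out a sample board and open its paint pot

### The arm

A 6-joint arm with a two-finger parallel gripper is mounted at the origin on the work surface. World frame = base frame: x ahead of the robot, y to its left, z up, the work surface at z = 0. Lengths are in m, angles in rad, forces in N, time in s.
With the tool pointing down it reaches from about 0.275 to 0.775 m from the base axis. Payload 14.6 kg.
Tool frame: the origin (TCP) lies at the very end of the fingers, on their centre line; the grasp point (between the pads) lies r.grip_point_offset behind it (r.grip_point_offset is the distance from the TCP to the grasp point, in m); z points along the fingers, y is the line along which they close (so a half turn about z gives the same grasp; the last joint's range is limited). The gripper opens to 85 mm and grips with 20 to 120 N. Pads are 22 mm wide; open, the fingers measure 114 mm over their backs; the gripper's body (76 mm by 85 mm) begins 54 mm behind the grasp point. The pads swing forward as they close: fully open they stand 13 mm farther back than shut.
Start: joints at [1.013, 0.263, -0.048, 1.259, 0, 1.415], TCP at [0.206, 0.483, 0.231] pointing down, gripper open.
Joint ranges: [-2.65, 2.65], [-0.89, 1.7], [-1.18, 1.37], [-2.13, 2.11], [-1.35, 1.29], [-3.14, 3.14]. Speed limits (rad/s): [1.89, 1.89, 2.57, 2.79, 3.14, 3.14].

### API

Orientations are given as a unit quaternion [w, x, y, z].
In Python, from rig import r, get_image, get_calibration, regions_of gives the robot as it stands. Calls block until the motion is done:
- r.goto(position, orientation): joint-space move of the TCP to a pose.
- r.movel(position, v=0.15, rot=None, until_force=None): straight line of the TCP; rot=None keeps the orientation; v is the mean speed in m/s. With until_force (N) it stops when the force on the tool has changed by that much, and returns True; else False.
- r.movej(angles): joint-space move.
- r.let_go() and r.close(): open the fingers fully, or close them until they stop; the grip force is fixed at half the most.
- r.dwell(seconds).
- r.inverse_kinematics(position, orientation): joint angles nearest the present ones, or None.
- get_image(name): name is "scene" or "top" or "wrist"; returns (picture, depth): 420x560x3 uint8, red, green, blue; 420x560 float32, m along the optical axis (not along the pixel's ray), 0 where there is no reading.
- get_calibration(name): a dict with "mtx" (3x3 intrinsics, pixels), "extrinsics" (4x4, takes a point from camera to world coordinates). Camera axes: x right, y up, looking along -z (the intrinsics and any distortion apply to the point x, -y, -z); pixel columns grow to the right and rows downward; lengths in m; the calibration is good to about 2 mm. A picture is of the moment at which its call begins: read the wrist's pose just before it. get_calibration takes no time and is no camera call; for the wrist camera it gives the pose at the moment of the call.
A pose or a line that the arm cannot do raises r.PlanningError and nothing moves.
- r.hand_in(): hands the job in; it is judged then, once.
Trained networks look in the newest picture that a camera, given by its name, has taken for a name from the list of things; names that differ only in an ending like _2 or _b are one class to them, and where a whole thing is asked for, a point or a joint stands for the part that bears it (a point fixed in the world has none). Each returns a list of dicts, best first, with "p" (0 to 1); they miss things now and then, are a little off and sometimes report something else, mostly with a low value. They report only what shows in the picture. A call takes as long as a camera call. They do not tell look-alikes from the thing itself.
- regions_of(camera, target): "mask" (420x560 bool, what is visible of it) and "box" ([left, top, width, height] in pixels, round what is visible of it).
Readings, each from a call of its own:
- r.get_time(): time.
- r.get_qpos(): joint angles.
- r.get_dq(): joint speeds.
- r.get_joint_torque(): joint torques, N m.
- r.get_tcp_pos(): TCP position.
- r.get_tool_rot(): TCP orientation.
- r.get_ft_force(): force on the tool from outside, world axes, zero at the start.
- r.get_ft_torque(): the same for the moment, N m.
- r.get_finger_gap(): finger opening in m.
- r.get_gripper_force(): force on a finger pad.
Only numpy, scipy, OpenCV 4.12 (cv2) and the standard library are available. Lean on these libraries where they do the work, as an engineer would, in place of code of your own. Each camera call takes 0.05 s, during which the arm holds its last target. There are 200 camera calls.

### The job

Get ready to brush out a colour sample: draw the white board straight up out of its slot in the rack and stand it on the little easel, centred, its lower edge on the ledge and leaning against the back, and let go of it. Then open the paint pot with the green cap where it stands, its square well in the caddy bracing it: unscrew the tight cap anticlockwise, stop when the threads let go, and lift it straight off without pulling the pot up out of the well. Finish still holding the cap level, clear of the pot and just above its open mouth (a few centimetres at most, so that it drips back into the pot); leave the other boards, pots and desk things where they are.

Things in the scene. Friction and masses are not known exactly. Their poses are not given: they have to be found in the camera images.
- board_white: the white primed sample board, 120 mm wide (its own x), 8 mm thick (its own y), 140 mm tall (its own z), about 100 g, standing on edge in one of the three slots of the rack; origin at the centre of its underside, so its top edge is 140 mm along its z. Both faces are alike
- rack: fixed black rack, base 120 x 156 mm, origin at the centre of its underside. Three slots run along its x, at y = -52, 0 and +52 mm, each 12 mm wide between two steel wire loops that reach 86 mm above the table. The boards stand on the slot floor, 10 mm above the table (tops at 150 mm, 44 mm of air between neighbours), and must rise 80 mm to clear the wires
- easel: fixed wooden table easel, 150 mm wide (its y), facing its own -x, towards the robot. Origin on the table, under the foot of the back. Ledge level, top 25 mm above the table; a lip 12 mm high at its front, 22 mm before the back's foot. The back starts at x = 0 at ledge height and leans towards +x by 0.26 rad, up to 87 mm above the ledge; above that the space behind the board is free
- caddy: the fixed plywood caddy, 72 x 256 mm, 44 mm high, three square wells of 60 mm, 92 mm apart along its own y (at -92, 0 and +92 mm); well floor 8 mm above the table; origin at the centre of its underside
- pot_green: the pot to open: white body 56 mm square, 60 mm high, green panels, about 0.28 kg, loose in a well with 2 mm play each side (the well keeps it from turning). On it a round threaded neck, 36 mm across (43 over the thread), rim at 80 mm. Origin at the centre of its underside, z up
- mouth (a point): the centre of the green pot's open mouth, in the plane of the rim, 80 mm above the pot's underside
- cap_green: its green ribbed cap, 52 mm wide, 26.5 mm high, origin at the centre of its lower edge, z up. Closed: origin 61.5 mm above the pot's underside, 1.5 mm over its shoulder. Anticlockwise from above it rises 18 mm a turn; tight (about 0.5 N m) for 0.5 rad; stays as turned when let go; free after 2.45 rad and 7 mm (lifted sooner, it lifts the pot). The hand must rise with it or it catches again
- board_green: a sample board like the white one, but green, standing in another slot of the rack; not to be used; origin at the centre of its underside
- board_plum: a sample board like the white one, but plum purple, standing in another slot of the rack; not to be used; origin at the centre of its underside
- pot_cream: a closed paint pot like the green one in outline (56 mm square white body, round cap 52 mm in diameter, 88 mm tall in all), cap and colour panels cream; its origin is the centre of its underside
- pot_plum: a closed paint pot like the green one in outline (56 mm square white body, round cap 52 mm in diameter, 88 mm tall in all), cap and colour panels plum purple; its origin is the centre of its underside
- mug: a white mug, 80 mm across, 95 mm tall; origin at the centre of its underside; not to be moved
- brush: a paint brush 210 mm long lying on the table along its own x, less than 30 mm high; origin under its middle; not to be moved
- tape: a roll of tape lying flat, 92 mm across, 24 mm high; origin at the centre of its underside; not to be moved
Mind the look-alikes: they are no part of the job. What is meant by the cap_green is not blue, and is the smaller of those in its own colour. Several things have the shape of the board_white; the one meant has the colours described above.

How it is judged:
By the outcome, as a careful person would: the job done as asked, in the order asked, and still so for the second after the job is handed in, while the arm keeps its last pose, push and grip.
It also fails if it takes over 64 s, if anything falls off the work surface, if the arm or the gripper's body presses on something with over 40 N, if the wrist force passes 120 N, or if a joint passes its speed limit or range.

## Working session

There is one attempt and no reset: what is moved stays moved. The work goes in short steps, each a Python script; the robot and the scene stay as the last script left them, time stands still between calls to the robot, and variables do not carry over. Pictures are saved under pics/ and viewed, at most 10 in all, crops included, and the job is handed in when it is done.

```bash
mkdir -p pics; ls; python3 - <<'E'
from rig import r,get_image,get_calibration
import cv2,numpy as np
for n in("scene","top"):
    im,d=get_image(n); np.savez(f'pics/{n}0.npz',im=im,d=d); cv2.imwrite(f'pics/{n}0.png',im[:,:,::-1])
    c=get_calibration(n); print(n,{k:np.round(v,3) for k,v in c.items()})
print(r.get_time(),r.grip_point_offset,r.get_tool_rot(),r.get_finger_gap())
E
```

```text
pics
scene {'mtx': array([[527.122,   0.   , 292.2  ],
       [  0.   , 527.122, 218.36 ],
       [  0.   ,   0.   ,   1.   ]]), 'extrinsics': array([[-0.633, -0.622,  0.462,  1.057],
       [ 0.774, -0.496,  0.394,  0.449],
       [-0.016,  0.606,  0.795,  1.   ],
       [ 0.   ,  0.   ,  0.   ,  1.   ]])}
top {'mtx': array([[546.584,   0.   , 282.793],
       [  0.   , 546.584, 207.315],
       [  0.   ,   0.   ,   1.   ]]), 'extrinsics': array([[-1.000e-03,  9.930e-01, -1.160e-01,  3.670e-01],
       [-1.000e+00, -3.000e-03, -1.400e-02, -1.200e-02],
       [-1.400e-02,  1.160e-01,  9.930e-01,  1.543e+00],
       [ 0.000e+00,  0.000e+00,  0.000e+00,  1.000e+00]])}
0.1 0.0187 [-1.77208539e-04  2.00042554e-01  9.79787088e-01 -4.55644415e-04] 0.0855403102366392
```

```bash
cd pics; python3 -c "
import cv2;a=cv2.imread('scene0.png');b=cv2.imread('top0.png');print(a.shape)"
```

```text
(420, 560, 3)
```

View pics/scene0.png

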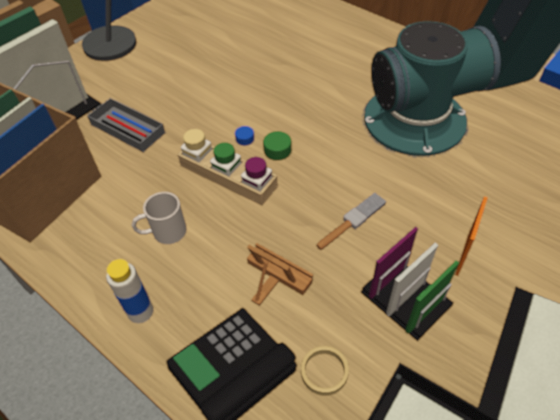

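View pics/top0.png

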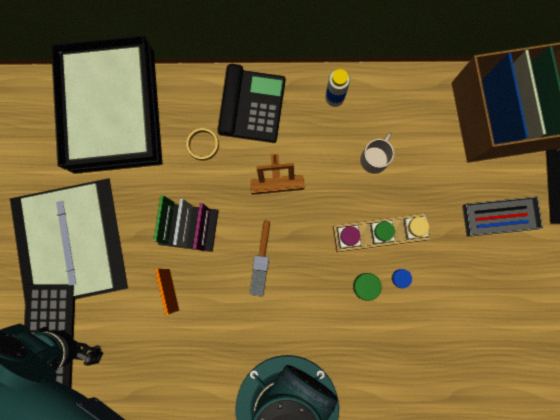

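The top view shows the rack at about (187,225), with the white board in the middle slot (180,222). The easel is at (277,180), the caddy at (382,231) with the green pot in its middle well, and a loose larger green lid at (368,287). An orange upright panel at (166,290) stands near the rack.

```bash
cat > h.py <<'E'
import numpy as np, cv2
from rig import r,get_image,get_calibration,regions_of
from scipy.spatial.transform import Rotation as R
def cloud(d,c):
    K,E=c['mtx'],np.array(c['extrinsics'])
    v,u=np.mgrid[:d.shape[0],:d.shape[1]]
    p=np.stack([(u-K[0,2])/K[0,0]*d,-(v-K[1,2])/K[1,1]*d,-d],-1)
    w=p@E[:3,:3].T+E[:3,3]; w[d==0]=np.nan
    return w
def shot(n,tag=None):
    c=get_calibration(n); im,d=get_image(n)
    if tag: cv2.imwrite(f'pics/{tag}.png',im[:,:,::-1])
    return im,cloud(d,c),c
def quat(x,z=(0,0,-1)):  # tool with y axis (closing) along x-vector given
    z=np.array(z,float);z/=np.linalg.norm(z); y=np.array(x,float); y-=z*(y@z); y/=np.linalg.norm(y)
    m=np.stack([np.cross(y,z),y,z],1); q=R.from_matrix(m).as_quat(); return np.array([q[3],*q[:3]])
def rect(p): 
    (cx,cy),(w,h),a=cv2.minAreaRect((p[:,:2]*1000).astype(np.float32)); return np.round([cx,cy,w,h,a],1)
E
python3 - <<'E'
from h import *
for n in("scene","top"):
    im,w,c=shot(n)
    for t in("board_white","board_green","board_plum","rack","easel","caddy","pot_green","cap_green","mug","brush","tape"):
        for o in regions_of(n,t)[:3]:
            if o['p']<.3: continue
            m=o['mask']; p=w[m]; p=p[~np.isnan(p[:,0])]
            if len(p)<5: continue
            zt=np.percentile(p[:,2],97); q=p[p[:,2]>zt-.012]
            print(n,t,round(o['p'],2),o['box'],'z',np.round(np.percentile(p[:,2],[3,97]),3),'med',np.round(np.median(p,0),3),'toprect',rect(q))
    hsv=cv2.cvtColor(im,cv2.COLOR_RGB2HSV)
    # orange panel
    s=np.s_[260:325,145:190] if n=="top" else np.s_[190:280,450:495]
    h=hsv[s]; m=(h[...,0]<14)&(h[...,1]>200)&(h[...,2]>120)
    p=w[s][m]; p=p[~np.isnan(p[:,0])]; print('orange',len(p),np.round(np.nanpercentile(p,[2,50,98],axis=0),3).tolist(),rect(p))
E
```

```text
scene board_white 0.82 [457.3, 195.5, 30.7, 81.4] z [-0.     0.142] med [0.342 0.324 0.107] toprect [350.9 326.9 191.3  11.8  12. ]
scene board_white 0.77 [384.8, 241.3, 53.3, 71.8] z [0.019 0.151] med [0.507 0.281 0.1  ] toprect [497.2 279.2   9.6 116.   81.5]
scene board_green 0.62 [407.4, 261.0, 49.0, 68.4] z [0.017 0.151] med [0.517 0.331 0.109] toprect [504.6 330.2   8.7 120.5  82.5]
scene board_plum 0.57 [368.5, 228.7, 49.9, 70.1] z [0.018 0.151] med [0.491 0.231 0.098] toprect [484.5 228.3   9.1 120.6  82.8]
scene rack 0.94 [358.1, 279.2, 95.1, 58.9] z [0.006 0.027] med [0.525 0.297 0.019] toprect [496.3 278.7 158.7 118.3  83.9]
scene rack 0.56 [183.5, 128.0, 24.9, 33.8] z [0.044 0.098] med [ 0.495 -0.337  0.078] toprect [ 486.3 -348.7   51.    50.5    8.7]
scene easel 0.81 [244.3, 245.9, 72.0, 59.5] z [0.003 0.111] med [0.631 0.037 0.025] toprect [649.8  32.2  18.5  99.8   5.7]
scene caddy 0.78 [180.7, 147.9, 95.9, 55.8] z [0.001 0.046] med [ 0.499 -0.226  0.033] toprect [ 475.  -258.7   74.7  257.1    8.1]
scene caddy 0.36 [367.7, 228.7, 51.8, 71.2] z [0.015 0.151] med [0.49
[... 2165 characters left out ...]
0.101] med [ 0.472 -0.26   0.096] toprect [ 472.2 -260.4   51.3   48.2   89.6]
top cap_green 0.63 [389.6, 266.9, 21.7, 17.8] z [0.019 0.033] med [ 0.351 -0.315  0.026] toprect [ 350.7 -316.6   46.7   43.6   89.8]
top brush 0.57 [251.8, 221.9, 16.9, 74.5] z [0.001 0.024] med [0.381 0.07  0.017] toprect [404.   70.9  41.2 209.   82.7]
top brush 0.55 [360.0, 132.0, 33.4, 44.5] z [-0.001  0.096] med [ 0.691 -0.256  0.034] toprect [ 683.4 -249.9   80.4   80.4   19.1]
top tape 0.91 [186.8, 126.9, 29.9, 36.6] z [-0.002  0.029] med [0.732 0.237 0.021] toprect [728.8 240.9  89.9  90.5  58.9]
orange 11 [[0.268, 0.303, 0.128], [0.299, 0.31, 0.138], [0.353, 0.324, 0.142]] [310.8 312.8  91.    1.9  13.7]
```

```bash
python3 - <<'E'
from h import *
from scipy.spatial.transform import Rotation as R
qd=r.get_tool_rot()
r.goto([0.45,0.06,0.33],quat([0,1,0]))
im,w,c=shot("wrist","w_easel"); np.savez('pics/we.npz',w=w,im=im)
print(np.round(c['extrinsics'],3),c['mtx'][0,0],np.round(r.get_tcp_pos(),3),r.get_time(),np.round(r.get_qpos(),2))
for y in(1,-1):
  n=np.deg2rad(82.3); a=r.inverse_kinematics([0.495,0.279,0.30],quat(y*np.array([np.cos(n),np.sin(n),0]))); print(y,a)
r.goto([0.46,0.283,0.36],quat([np.cos(n),np.sin(n),0]))
im,w,c=shot("wrist","w_rack"); np.savez('pics/wr.npz',w=w,im=im); print(r.get_time(),np.round(r.get_qpos(),2))
E
python3 -c "
import cv2,numpy as np
cv2.imwrite('pics/w01.png',cv2.resize(np.hstack([cv2.imread('pics/w_easel.png'),cv2.imread('pics/w_rack.png')]),(800,300),interpolation=cv2.INTER_AREA))"
```

```text
[[-0.001 -0.965 -0.263  0.383]
 [ 1.    -0.    -0.001  0.061]
 [ 0.    -0.263  0.965  0.471]
 [ 0.     0.     0.     1.   ]] 289.8250794810142 [0.45  0.061 0.33 ] 3.1583 [-0.05  0.13  0.04  1.48  0.   -0.05]
1 [0.3698572  0.33201874 0.23716679 1.47594438 0.         0.50424755]
-1 [ 0.3698572   0.33201874  0.23716679  1.47594438  0.         -2.6373451 ]
4.1083 [ 0.4   0.29  0.34  1.62 -0.    0.53]
```

View pics/w01.png

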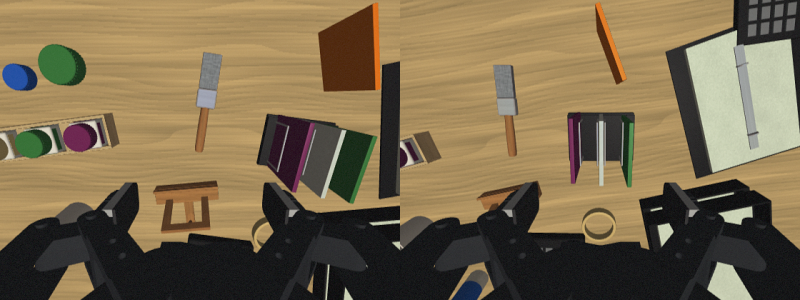

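The left half shows the easel at (187,205) between the open fingers. The right half shows the three boards at (573–630,150), with the white one at (601,150). Next I fit their positions.

```bash
python3 - <<'E'
from h import *
# boards from wrist view: top edges
w=np.load('pics/wr.npz')['w']
n=np.deg2rad(82.3); N=np.array([np.cos(n),np.sin(n)]);A=np.array([N[1],-N[0]])
sel=(np.abs(w[...,2]-.150)<.006)&(w[...,0]>.4)&(w[...,0]<.58)&(w[...,1]>.2)&(w[...,1]<.36)
p=w[sel]
for k,yc in(('plum',.228),('white',.279),('green',.330)):
    q=p[np.abs((p[:,:2]-[.495,yc])@N)<.018]
    if len(q)>5: print(k,len(q),'z',np.round(np.percentile(q[:,2],[5,50,95]),4),rect(q))
# finger geometry in tool frame (camera-> tool): z along fingers
c=get_calibration('wrist'); E=np.array(c['extrinsics']); 
q=r.get_tool_rot(); Rt=R.from_quat([*q[1:],q[0]]).as_matrix(); t=r.get_tcp_pos()
f=(w[200:,:]-t)@Rt; f=f[(np.abs(f[...,2])<.1)|(f[...,2]<0)]
f=f[f[:,2]>-.08]
for z in np.arange(-.06,.012,.006):
    s=f[(f[:,2]>z)&(f[:,2]<z+.006)]
    if len(s): print('z',round(z,3),len(s),'|y|',np.round(np.percentile(np.abs(s[:,1]),[1,50,99]),4),'x',np.round(np.percentile(s[:,0],[1,99]),3))
# easel
ims={}
def easel(w,name):
    th=np.deg2rad(6.0); ex=np.array([np.cos(th),np.sin(th)]); ey=np.array([-ex[1],ex[0]])
    o=np.array([.62,.03]); d=w.reshape(-1,3); d=d[~np.isnan(d[:,0])]
    u=(d[:,:2]-o)@ex; v=(d[:,:2]-o)@ey
    s=(np.abs(v)<.085)&(u>-.06)&(u<.09)&(d[:,2]>.006)&(d[:,2]<.13); u,v,z=u[s],v[s],d[s,2]
    print(name,'n',len(u))
    for a in np.arange(.006,.126,.008):
        m=(z>a)&(z<a+.008)
        if m.sum()>3: print(' z',round(a,3),m.sum(),'u',np.round(np.percentile(u[m],[2,50,98]),3),'v',np.round(np.percentile(v[m],[1,50,99]),3))
    P=np.stack([o[0]+u*ex[0]-v*ex[1],o[1]+u*ex[1]+v*ex[0],z],1)
    m=(z<.045)&(u<.01)&(z>.016);print(' ledge rect',rect(P[m])); m=z>.098; print(' top rect',rect(P[m]))
from h import shot
easel(np.load('pics/we.npz')['w'],'wrist')
for nme in('top','scene'):
    im,w,_=shot(nme); easel(w,nme)
E
```

```text
plum 614 z [0.1469 0.1489 0.1502] [485.  228.1   8.3 119.7  82.4]
white 561 z [0.1477 0.149  0.1502] [496.2 278.7   7.4 119.9  82.5]
green 609 z [0.1468 0.1489 0.1503] [506.  330.2   8.5 119.5  82.5]
z -0.06 1500 |y| [0.0414 0.0529 0.0709] x [0.007 0.015]
z -0.054 687 |y| [0.0416 0.045  0.0558] x [0.004 0.013]
z -0.048 686 |y| [0.0416 0.0435 0.0545] x [-0.001  0.012]
z -0.042 929 |y| [0.0415 0.0435 0.0565] x [-0.009  0.012]
z -0.036 852 |y| [0.0416 0.0435 0.0565] x [-0.01   0.012]
z -0.03 741 |y| [0.0416 0.0434 0.0565] x [-0.01   0.012]
z -0.024 613 |y| [0.0416 0.0434 0.0558] x [-0.01   0.012]
z -0.018 360 |y| [0.0416 0.0432 0.0486] x [-0.01   0.012]
z -0.012 5 |y| [0.0421 0.0436 0.0439] x [-0.006  0.003]
wrist n 4025
 z 0.006 465 u [-0.028  0.034  0.076] v [-0.069 -0.002  0.069]
 z 0.014 190 u [-0.028 -0.027  0.067] v [-0.074 -0.001  0.071]
 z 0.022 1405 u [-0.028 -0.005  0.012] v [-0.075 -0.001  0.072]
 z 0.03 488 u [-0.028 -0.025  0.005] v [-0.074 -0.003  0.071]
 z 0.038 78 u [-0.009  0.006  0.011] v [-0.053 -0.036  0.048]
 z 0.046 75 u [0.006 0.008 0.01 ] v [-0.051 -0.036  0.048]
[... 1741 characters left out ...]
[-0.074  0.001  0.072]
 z 0.038 49 u [-0.027  0.011  0.064] v [-0.058  0.     0.06 ]
 z 0.046 32 u [0.007 0.014 0.06 ] v [-0.047 -0.001  0.048]
 z 0.054 35 u [0.009 0.016 0.059] v [-0.05  -0.001  0.048]
 z 0.062 36 u [0.013 0.018 0.053] v [-0.05   0.     0.049]
 z 0.07 29 u [0.014 0.022 0.051] v [-0.051  0.001  0.048]
 z 0.078 32 u [0.019 0.023 0.047] v [-0.051 -0.002  0.049]
 z 0.086 31 u [0.019 0.025 0.042] v [-0.05   0.001  0.048]
 z 0.094 55 u [0.021 0.027 0.039] v [-0.049 -0.     0.048]
 z 0.102 136 u [0.022 0.027 0.031] v [-0.05  -0.001  0.048]
 z 0.11 88 u [0.022 0.026 0.031] v [-0.051  0.001  0.048]
 ledge rect [610.4  27.5  39.6 151.5   5.9]
 top rect [649.7  31.5  16.1 100.    4.9]
```

```bash
cat >> h.py <<'E'
n_=np.deg2rad(82.5); QG=quat([np.cos(n_),np.sin(n_),0])
t_=np.deg2rad(5.8); EX=np.array([np.cos(t_),np.sin(t_),0]); EZ=np.array([0,0,1.])
L_=0.26; B=np.sin(L_)*EX+np.cos(L_)*EZ; NB=np.cos(L_)*EX-np.sin(L_)*EZ
FOOT=np.array([.6212,.0286,.025]); QE=quat(EX,-B)
def place(h,gap,d=.1315): # TCP pose; h above ledge along board, gap behind board
    return FOOT-(.004+gap)*NB+(h)*B+d*B
E
python3 - <<'E'
from h import *
for h,g in((.04,.0025),(0,.0025),(.15,.0025)):
    print(np.round(place(h,g),3),r.inverse_kinematics(place(h,g),QE))
P=np.array([.4957,.2785,.0])
r.goto(P+[0,0,.19],QG); r.movel(P+[0,0,.1415],v=.08)
f0=r.get_ft_force(); r.close(); print('gap',r.get_finger_gap(),r.get_gripper_force(),r.get_ft_force()-f0)
r.dwell(.3)
r.movel(P+[0,0,.16],v=.06); print(r.get_ft_force()-f0)
r.movel(P+[0,0,.33],v=.15); print(r.get_ft_force()-f0,r.get_finger_gap(),r.get_time())
im,w,c=shot("scene","lift"); shot("wrist","liftw")
cv2.imwrite('pics/lift2.png',np.hstack([cv2.resize(im[130:340,330:560],None,fx=1.7,fy=1.7),])[:,:,::-1])
s=(w[...,2]>.16)&(w[...,2]<.345)&(np.abs(w[...,0]-.495)<.09)&(np.abs(w[...,1]-.2785)<.02)
hs=im[s]; m=(hs.min(1)>110); q=w[s][m]; print('white pts',len(q),np.round(np.percentile(q,[1,50,99],axis=0),3).tolist())
E
```

```text
[0.659 0.032 0.192] [-0.05663591  0.73694744  0.63506136  1.72581841 -0.04042667  1.41815375]
[0.649 0.031 0.154] [-0.05888697  0.71616918  0.48906107  1.60050769 -0.04099855  1.41597473]
[0.687 0.035 0.299] None
gap 0.005963461977351895 60.6380832195282 [ 0.29075887 -0.08267976  3.94254808]
[-0.41931177 -1.37204997 -1.18695236]
[ 1.38656229 -0.68605068 -1.60525473] 0.005809230361090473 8.4417
white pts 195 [[0.437, 0.268, 0.26], [0.525, 0.275, 0.337], [0.554, 0.29, 0.339]]
```

View pics/lift2.png

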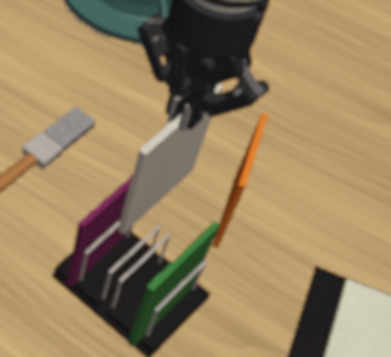

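The white board hangs level in the gripper at (165,170), and the neighbouring boards are undisturbed. Moving to the easel.

```bash
python3 - <<'E'
from h import *
r.goto([.52,.12,.33],quat(EX)); print(r.get_time(),np.round(r.get_qpos(),2))
r.goto(place(.07,.06),QE); 
r.movel(place(.02,.005),v=.12)
r.dwell(.3); im,w,c=shot("scene","pre"); 
d=w.reshape(-1,3); cc=im.reshape(-1,3).astype(int)
u=(d-FOOT)@EX; ey=np.array([-EX[1],EX[0],0]); v=(d-FOOT)@ey; z=d[:,2]
m=(np.abs(v)<.08)&(u>-.02)&(u<.06)&(z>.03)&(cc.min(1)>90)&(cc.max(1)-cc.min(1)<45)
print(len(d[m]),np.round(np.percentile(np.stack([u[m],v[m],z[m]]),[1,50,99],axis=1),4).tolist())
b=(z>.11)&m; A=np.c_[z[b],v[b],np.ones(b.sum())]; print(np.linalg.lstsq(A,u[b],rcond=None)[0])
cv2.imwrite('pics/pre2.png',cv2.resize(im[180:330,200:360],None,fx=3,fy=3)[:,:,::-1])
print(r.get_time(),r.get_ft_force())
E
```

```text
9.525 [0.07 0.27 0.23 1.53 0.   1.54]
716 [[-0.0051, -0.043, 0.0605], [0.0262, 0.0311, 0.1676], [0.0584, 0.0603, 0.6336]]
[0.04220459 0.21530828 0.01255826]
11.3333 [-0.717686    0.39811368 -1.41059017]
```

View pics/pre2.png

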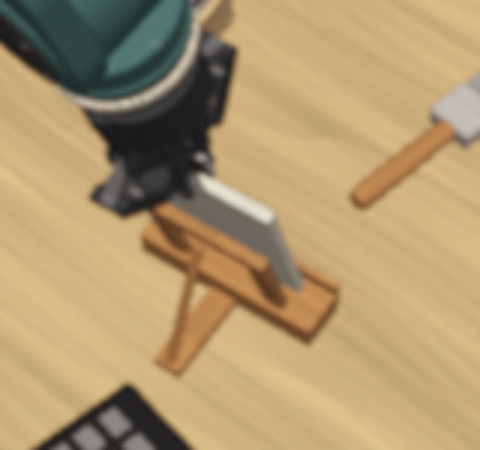

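The board is in front of the easel back, parallel to it and centred. I'll lower it until it touches, press back lightly and release.

```bash
python3 - <<'E'
from h import *
r.dwell(.2); f0=r.get_ft_force()
print(r.movel(place(-.008,.003),v=.03,until_force=5),np.round((r.get_tcp_pos()-place(0,.003))@np.stack([B,NB],1),4),r.get_ft_force()-f0)
t=r.get_tcp_pos(); f0=r.get_ft_force()
print(r.movel(t+.006*EX,v=.03,until_force=4),np.round((r.get_tcp_pos()-t)@EX,4),r.get_ft_force()-f0)
r.let_go(); r.dwell(.3)
t=r.get_tcp_pos(); r.movel(t+.05*B,v=.1)
r.goto([.52,.0,.33],quat(EX))
print(r.get_time())
im,w,c=shot("scene","post"); im2,w2,_=shot("wrist","postw")
cv2.imwrite('pics/post2.png',np.hstack([cv2.resize(im[180:330,200:360],(400,375)),cv2.resize(im2,(400,375))])[:,:,::-1])
ey=np.array([-EX[1],EX[0],0])
for im,w in((im,w),(im2,w2)):
    d=w.reshape(-1,3); cc=im.reshape(-1,3).astype(int)
    u=(d-FOOT)@EX; v=(d-FOOT)@ey; z=d[:,2]
    m=(np.abs(v)<.08)&(u>-.025)&(u<.06)&(z>.03)&(z<.18)&(cc.max(1)-cc.min(1)<30)
    if m.sum()>10: print(m.sum(),np.round(np.percentile(np.stack([u[m],v[m],z[m]]),[1,50,99],axis=1),4).tolist())
    A=np.c_[z[m],v[m],np.ones(m.sum())]; print(np.linalg.lstsq(A,u[m],rcond=None)[0])
E
```

```text
True [-0.0007 -0.0003] [ 0.65104401 -0.04210156  7.6381952 ]
True 0.0031 [ 0.1875151   0.63720076 -0.65263462]
14.9333
574 [[0.0012, -0.0566, 0.0381], [0.0289, 0.0126, 0.1471], [0.0345, 0.0604, 0.1636]]
[ 0.2484098  -0.00300119 -0.00761491]
6287 [[-0.0072, -0.0578, 0.0323], [0.0161, 0.0038, 0.1184], [0.0338, 0.0582, 0.1614]]
[ 0.28065765  0.0030905  -0.01672874]
```

View pics/post2.png

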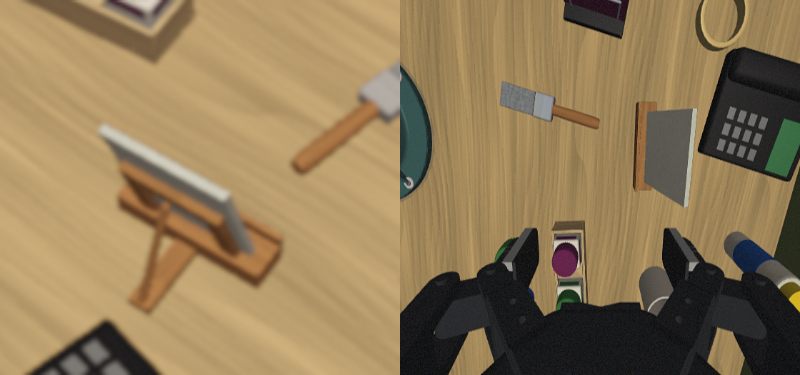

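The board stands centred on the ledge, leaning on the back with its top at about z = 0.162. Now a close look at the cap.

```bash
cat >> h.py <<'E'
c_=np.deg2rad(7.6); QC=quat([np.cos(c_),np.sin(c_),0])
E
python3 - <<'E'
from h import *
r.goto([.4735,-.19,.26],QC); print(r.get_time(),np.round(r.get_qpos(),2))
im,w,c=shot("wrist","capw"); np.savez('pics/cap.npz',im=im,w=w)
hsv=cv2.cvtColor(im,cv2.COLOR_RGB2HSV)
m=(hsv[...,0]>45)&(hsv[...,0]<80)&(hsv[...,1]>90)&(w[...,2]>.085)&(np.hypot(w[...,0]-.4735,w[...,1]+.259)<.05)
p=w[m]; print(len(p),np.percentile(p[:,2],[5,50,95]),rect(p),cv2.minEnclosingCircle((p[:,:2]*1000).astype(np.float32)))
for nm,x,y in(('body',.4735,-.259),):
    m=(np.abs(w[...,2]-.068)<.004)&(np.hypot(w[...,0]-x,w[...,1]-y)<.042); print(m.sum(),rect(w[m]))
m=(np.abs(w[...,2]-.044)<.004)&(np.hypot(w[...,0]-.4735,w[...,1]+.259)<.15); print(m.sum(),rect(w[m]))
print('cap now:',np.round(c['extrinsics'][:3,3],3))
E
```

```text
15.875 [-0.54  0.23 -0.01  1.33  0.    0.9 ]
1525 [0.09115965 0.09576711 0.0969034 ] [ 474.  -259.    50.1   50.7   46.6] ((474.15997314453125, -259.63116455078125), 25.9666805267334)
377 [ 474.1 -259.5   56.1   54.1    7.7]
3481 [ 474.3 -261.    72.2  255.8    7.3]
cap now: [ 0.465 -0.123  0.402]
```

View pics/capw.png

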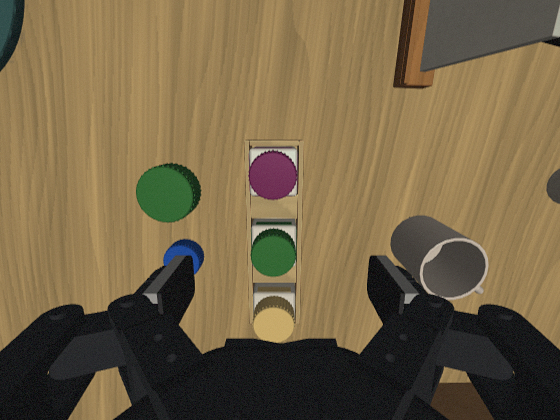

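The green cap is at pixel (273,252), centre (0.4741, -0.2594), top at z = 0.096. It is clear of its neighbours. I'll grip it and turn it.

```bash
python3 - <<'E'
from h import *
P=np.array([.4741,-.2594,0]); Z0=.070
r.goto(P+[0,0,.14],QC); r.movel(P+[0,0,Z0],v=.08)
f0=r.get_ft_force(); T0=r.get_ft_torque(); r.close(); r.dwell(.2)
print('gap',r.get_finger_gap(),r.get_gripper_force(),np.round(r.get_ft_force()-f0,2),r.get_time(),r.get_tcp_pos())
def q(th): return quat([np.cos(c_+th),np.sin(c_+th),0])
for th in(.3,.7,1.1,1.5,1.9,2.2):
    d=th-(th>.3)*0; 
    r.movel(P+[0,0,Z0+th*.018/(2*np.pi)],v=.0020,rot=q(th))
    print(th,round(r.get_time(),2),'F',np.round(r.get_ft_force()-f0,2),'Tz',np.round(r.get_ft_torque()-T0,3),'gap',round(r.get_finger_gap(),4),'q6',round(r.get_qpos()[5],2))
E
```

```text
gap 0.05060694002196409 61.15693040192127 [0.67 2.02 4.49] 18.175 [ 0.47447323 -0.25948499  0.07054046]
0.3 18.62 F [ 0.38 -0.1   3.6 ] Tz [-0.06  -0.014  0.064] gap 0.0506 q6 0.49
0.7 19.18 F [ 0.47  0.08 -0.82] Tz [ 0.057 -0.089  0.011] gap 0.0511 q6 0.09
1.1 19.73 F [-0.11  0.1  -1.37] Tz [ 0.05  -0.011 -0.003] gap 0.0508 q6 -0.31
1.5 20.27 F [-0.63 -0.73 -0.83] Tz [-0.211  0.119 -0.007] gap 0.0503 q6 -0.71
1.9 20.82 F [-1.14 -1.06 -1.02] Tz [-0.354  0.143 -0.028] gap 0.0508 q6 -1.11
2.2 21.27 F [-1.07 -1.19 -0.47] Tz [-0.302  0.19  -0.036] gap 0.051 q6 -1.41
```

```bash
python3 - <<'E'
from h import *
P=np.array([.4741,-.2594])
print(r.get_tcp_pos())
v=[]
for n in("scene","top","wrist"):
    im,w,c=shot(n)
    hsv=cv2.cvtColor(im,cv2.COLOR_RGB2HSV); rr=np.hypot(w[...,0]-P[0],w[...,1]-P[1])
    m=(hsv[...,0]>45)&(hsv[...,0]<80)&(hsv[...,1]>90)&(rr<.03)&(w[...,2]>.075)
    if m.sum(): print(n,'cap',m.sum(),np.round(np.percentile(w[m][:,2],[2,50,90,98]),4))
    wh=(hsv[...,1]<70)&(hsv[...,2]>110)&(rr<.042)&(w[...,2]>.05)&(w[...,2]<.09)
    if wh.sum()>5: print(n,'body',wh.sum(),np.round(np.percentile(w[wh][:,2],[5,50,95]),4),rect(w[wh]))
    v.append(cv2.resize(im[120:210,160:290] if n=="scene" else im,(400,290)))
cv2.imwrite('pics/turn.png',np.hstack([v[0],v[2]])[:,:,::-1])
E
```

```text
[ 0.47408217 -0.25940065  0.07626882]
scene cap 334 [0.084  0.1007 0.1038 0.1052]
scene body 220 [0.0596 0.0667 0.0824] [ 483.5 -246.7   46.5   72.6   48.8]
top body 19 [0.0616 0.0646 0.0698] [ 487.8 -233.8    7.8   16.7   88.8]
wrist cap 10673 [0.0816 0.1013 0.1021 0.1633]
wrist body 1941 [0.0645 0.067  0.0683] [ 466.5 -261.4   40.4   55.1   11. ]
```

View pics/turn.png

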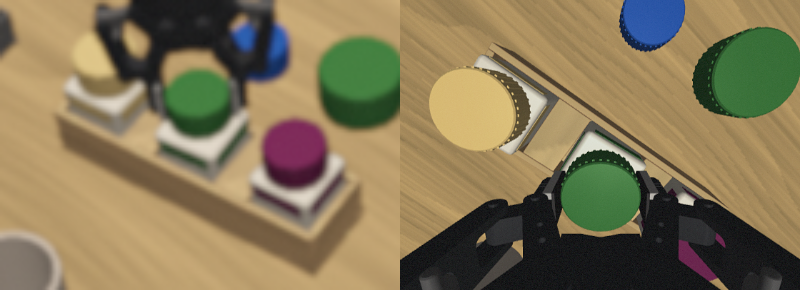

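The cap has risen about 6 mm and the pot shoulder is still at z ≈ 0.068, so the thread is turning properly. I'll finish the turn and lift while watching the force.

```bash
python3 - <<'E'
from h import *
P=np.array([.4741,-.2594,0]); Z0=.070
def q(th): return quat([np.cos(c_+th),np.sin(c_+th),0])
k=.018/(2*np.pi)
for th in(2.45,2.55):
    r.movel(P+[0,0,Z0+th*k],v=.002,rot=q(th)); r.dwell(.2)
    print(th,np.round(r.get_ft_force(),2),np.round(r.get_ft_torque()[2],3))
z=Z0+2.55*k
for dz in(.001,.002,.004,.006):
    r.movel(P+[0,0,z+dz],v=.01); r.dwell(.25); print(dz,np.round(r.get_ft_force(),2),np.round(r.get_ft_torque()[2],3))
im,w,c=shot("wrist"); hsv=cv2.cvtColor(im,cv2.COLOR_RGB2HSV); rr=np.hypot(w[...,0]-P[0],w[...,1]-P[1])
m=(hsv[...,0]>45)&(hsv[...,0]<80)&(hsv[...,1]>90)&(rr<.03)&(w[...,2]>.075)
print('cap',np.round(np.percentile(w[m][:,2],[2,50,90]),4))
wh=(hsv[...,1]<70)&(hsv[...,2]>110)&(rr<.042)&(w[...,2]>.05)&(w[...,2]<.09); print('body',wh.sum(),np.round(np.percentile(w[wh][:,2],[5,50,95]),4)); print(r.get_time())
E
```

```text
2.45 [-0.51 -0.91 -1.37] 0.064
2.55 [-0.34 -1.32 -0.74] 0.012
0.001 [ 0.73 -1.42 -1.08] 0.038
0.002 [ 0.39 -1.43  0.12] -0.003
0.004 [-1.04 -1.38  0.13] -0.006
0.006 [ 0.13 -1.46  0.46] 0.021
cap [0.0884 0.1083 0.1092]
body 2172 [0.0649 0.0672 0.0685]
24.725
```

The cap is free and the pot hasn't moved. I'll lift the cap to about 20 mm above the rim and verify.

```bash
python3 - <<'E'
from h import *
P=np.array([.4741,-.2594,0]); z=.070+2.55*.018/(2*np.pi)
r.movel(P+[0,0,z+.031],v=.04); r.dwell(.5)
im,w,c=shot("scene"); im2,w2,_=shot("wrist"); im3,w3,_=shot("top")
for im_,w_ in((im,w),(im2,w2)):
    hsv=cv2.cvtColor(im_,cv2.COLOR_RGB2HSV); rr=np.hypot(w_[...,0]-P[0],w_[...,1]-P[1])
    m=(hsv[...,0]>45)&(hsv[...,0]<80)&(hsv[...,1]>90)&(rr<.03)&(w_[...,2]>.09)
    print('cap',np.round(np.percentile(w_[m],[5,50,95],axis=0),4).tolist())
    wh=(hsv[...,1]<70)&(hsv[...,2]>110)&(rr<.045)&(w_[...,2]>.05)&(w_[...,2]<.1); print('body',np.round(np.percentile(w_[wh][:,2],[5,50,95]),4))
print(r.get_tcp_pos(),r.get_finger_gap(),r.get_time(),np.round(r.get_tool_rot(),4))
cv2.imwrite('pics/fin.png',np.hstack([cv2.resize(im[100:370,130:490],(400,300)),cv2.resize(im3[100:310,130:410],(400,300))])[:,:,::-1])
E
```

```text
cap [[0.4559, -0.2739, 0.1152], [0.4793, -0.2491, 0.1326], [0.4975, -0.2327, 0.1361]]
body [0.0611 0.0685 0.0867]
cap [[0.4514, -0.2824, 0.12], [0.4717, -0.2633, 0.1332], [0.4932, -0.2395, 0.1346]]
body [0.0646 0.0669 0.0832]
[ 0.47408574 -0.25939824  0.10829235] 0.050475036604330656 26.15 [-0.     -0.5277  0.8494  0.    ]
```

View pics/fin.png

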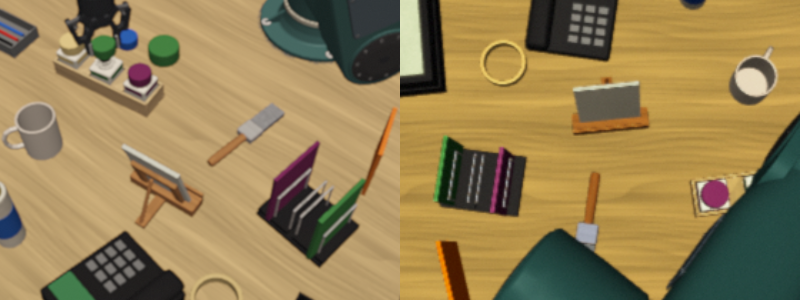

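The cap is held level about 20 mm above the open neck, the pot is still seated in its well, the board is on the easel and everything else is in place.

```bash
python3 -c "
from rig import r
print(r.hand_in())"
```

```text
the job is handed in; nothing more can be done
None
```

Handed in at about 26 s: the white board stands centred on the easel, leaning against its back, and the green cap is off and held level about 20 mm above the open pot, which is still seated in its well.

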